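# Sort rattling balance cartridges from sound ones

## Robot

A 7-joint arm with a two-finger parallel gripper is mounted at the origin on a cart in front of the work surface, level with it; the furniture and walls round the work are solid. World frame = base frame: x ahead of the robot, y to its left, z up, the work surface at z = 0. Lengths are in m, angles in rad, forces in N, time in s.
With the tool pointing down it reaches from about 0.425 to 0.875 m from the base axis. Payload 4.7 kg.
Tool frame: the origin (TCP) lies midway between the tips of the shut fingers; the grasp point (between the pads) lies 19 mm behind it; z points along the fingers, y is the line along which they close (so a half turn about z gives the same grasp; the last joint's range is limited). The gripper opens to 87 mm and grips with 3 to 60 N. Pads are 19 mm wide; open, the fingers measure 117 mm over their backs; the gripper's body (75 mm by 190 mm) begins 51 mm behind the grasp point.
Start: joints at [1.355, 0.321, -0.07, 1.45, 0.023, 1.371, -0.057], TCP at [0.148, -0.633, 0.223] pointing down, gripper open.
Joint ranges: [-2.86, 2.86], [-0.3, 2.09], [-1.38, 1.24], [0.06, 2.45], [-1.56, 4.7], [0.09, 2.05], [-2.69, 2.69]. Speed limits (rad/s): [2.57, 2.57, 3.14, 3.14, 3.14, 3.14, 3.14].

## Interface

Orientations are given as a rotation vector (axis times angle).
In Python, from bench import ctrl, cams, readout gives the robot as it stands (ctrl), with the cameras (cams) and the readings (readout).
- The arm moves only by the shell command python3 inch.py 'ROWS' [FORCE]. ROWS is rows parted by semicolons, their numbers by spaces, 1 to 20 of them, each of 5 numbers: dx, dy, dz in m, then a turn about the tool's z in rad, then the opening from 0.0 (shut) to 1.0 (fully open); each row is the pose to reach, as a shift and turn from the pose commanded when the command began, along the tool's axes at that moment; what a row does not reach only later rows make up. A row lasts 1/10 s, in which the tool goes at most 0.05 m and 0.15 rad, less where a joint would pass 70% of its speed; a pose out of reach is approached as far as the arm can. The fingers move at their own pace and stop on an object; FORCE is the grip in N (left out, the last holds). Time passes only in rows, so rows that do not move let the fingers close. It prints the time, the measured TCP pose, the force, the opening and the grip force at its end.
- readout.get_state(): the state, without advancing time (a new reading comes with each control period).
- cams.get_image(name): name is "side" or "top"; returns the picture (480x640x3 uint8, red, green, blue); there is no depth.
- cams.camera_model(name): a dict with "vertical_fov" (degrees; the focal length in pixels is half the picture's height over the tangent of half this angle, whatever the lens; pixels are square), "cx", "cy" (the principal point, pixels), "rvec" (rotation vector, rad) and "tvec" (3), from world to camera coordinates, as OpenCV has them. Camera axes: x right, y down, z forward; pixel columns grow to the right and rows downward; lengths in m; the calibration is good to about 2 mm. A picture is of the moment at which its call begins. camera_model takes no time and is no camera call.
- ctrl.close_job(): hands the job in; it is judged then, once.
The state is a dict: "time": time; "joint_positions": joint angles; "qd": joint speeds; "joint_torque": joint torques, N m; "position": TCP position; "tool_rot": TCP orientation; "ft_force": force on the tool from outside, world axes, zero at the start; "torque": the same for the moment, N m; "grip_width": opening from 0.0 (shut) to 1.0 (fully open); "grip_force": force on a finger pad.
Only numpy, scipy, OpenCV 4.12 (cv2) and the standard library are available. Lean on these libraries where they do the work, as an engineer would, in place of code of your own. Each camera call takes 0.05 s, during which the arm holds its last target. There are 200 camera calls.

## Task

Of the three sealed blue balance cartridges on the grey carrier, one or two have a weight inside that has come loose and runs from end to end when the cartridge is tilted steeply lengthwise; they look alike, so you have to feel for it. Lay each rattling cartridge flat in the red tray, and each sound one lengthwise on the green sloped rack, flat on the bed with its foot end against the lip. Leave the cup, canister and carton beside the work alone.

Things in the scene. Friction and masses are not known exactly. Their poses are not given: they have to be found in the camera images.
- cartridge_a: Sealed balance cartridge, blue with grey end caps and a paper label on top, 120 mm long (x axis), 46 mm wide (y), 44 mm high; origin: centre of its underside, z up. The three look and weigh alike (0.3 to 0.37 kg) and lie level in the carrier's lanes. Sound: the inner weight is a block that fills it. Faulty: a loose steel ball of 0.16 to 0.22 kg, seated in a dip at mid-length at first
- cartridge_b: Second cartridge, same size, origin and axes. In a faulty one, tilting it lengthwise past about 28 degrees (use 35 to 40, for a second) makes the ball leave the dip and run 41 mm to the low end, where it stays when brought level again; tilting it as far the other way sends it 82 mm to the other end, unless the dip catches it on the way
- cartridge_c: Third cartridge, same size, origin and axes. Felt at the wrist with a cartridge held level at mid-length: the moment about the cartridge's y axis differs by about 0.07 N m between ball in the dip and ball at an end, 0.14 N m between the two ends; for a sound one, in the same pose before and after tilting, by under 0.02 N m. Single force readings are noisy (0.03 N m): average some 30
- carrier: Grey carrier fixed to the bench, base 130 mm (x) by 375 mm (y), 8 mm thick: cartridges lie on it at 8 mm height, long axis along its x. Origin on the bench under the middle lane; lanes at y = +105, 0, -105 mm, parted by 6 mm high ribs. At y = -195 mm it has a closed white box, 122 x 48 mm, top 52 mm above the bench: a fixed part, no cartridge
- rack: Sloped rack for sound cartridges, aluminium frame with a green bed (entry rack_bed), fixed to the bench, footprint 150 mm (x) by 225 mm (y); origin: centre of its underside, z up, x to its high side, away from the robot
- rack_bed: Green bed, sloped 30 degrees. Origin: centre of its upper face, 65 mm above the bench; z square to the face, x up the slope (away from the robot). 145 mm (x) by 225 mm (y). A lip 6 mm thick, 18 mm above the face, inner side at x = -66.5 mm: a cartridge resting on it has its origin at x = -6.5 mm. Room for two along x, at y = +55 and -55 mm; between them a strip 4 mm wide, 3 mm high
- tray: Red open reject tray fixed to the bench, 145 mm (x) by 235 mm (y) outside, walls 4 mm thick and 20 mm high, floor 4 mm thick; origin: centre of its underside, z up. Room for two cartridges lying along x, at y = about +55 and -55 mm
- specimen_cup: Bystander: specimen cup with a white lid, 62 mm wide, 70 mm high, origin under its centre
- canister: Bystander: white and blue round canister, 40 mm wide, 111 mm high, origin under its centre
- carton: Bystander: white carton, 50 x 60 x 104 mm high, origin under its centre

How it is judged:
By the outcome, as a careful person would: the job done as asked, in the order asked, and still so for the second after the job is handed in, with the robot touching nothing.
It also fails if it takes over 72 s, if anything falls off the work surface, if the arm or the gripper's body presses on something with over 40 N, if the wrist force passes 120 N, or if a joint passes its speed limit or range.

## Working session

There is one attempt and no reset: what is moved stays moved. The work goes in short steps, Python scripts to look and compute and a shell command to move; the robot and the scene stay as the last step left them, time stands still between calls to the robot, and variables do not carry over. Pictures are saved under pics/ and viewed, at most 10 in all, crops included, and the job is handed in when it is done.

```bash
ls; mkdir -p pics; cat > h.py <<'E'
import numpy as np,cv2
from bench import ctrl, cams, readout
def save(n,f):
    im=cams.get_image(n); cv2.imwrite(f,im[:,:,::-1]); return im
def cam(n):
    m=cams.camera_model(n); f=240/np.tan(np.radians(m["vertical_fov"])/2)
    R=cv2.Rodrigues(np.array(m["rvec"],float))[0]; t=np.array(m["tvec"],float)
    K=np.array([[f,0,m["cx"]],[0,f,m["cy"]],[0,0,1]]); return K,R,t
def ray(n,uv):
    K,R,t=cam(n); d=R.T@np.linalg.solve(K,[uv[0],uv[1],1]); return -R.T@t,d/np.linalg.norm(d)
def onz(n,uv,z):
    c,d=ray(n,uv); return c+d*(z-c[2])/d[2]
def proj(n,p):
    K,R,t=cam(n); q=K@(R@np.array(p,float)+t); return q[:2]/q[2]
def tri(n1,a,n2,b):
    c1,d1=ray(n1,a);c2,d2=ray(n2,b)
    s=np.linalg.lstsq(np.array([d1,-d2]).T,c2-c1,rcond=None)[0]
    p,q=c1+s[0]*d1,c2+s[1]*d2; return (p+q)/2,np.linalg.norm(p-q)
E
python3 - <<'E'
from h import *
for n in("top","side"):
    save(n,f"pics/{n}0.png"); m=cams.camera_model(n); K,R,t=cam(n); print(n,m,-R.T@t)
s=readout.get_state(); print({k:np.round(v,3) for k,v in s.items()})
E
```

```text
bench.py
inch.py
pics
top {'vertical_fov': 54.95607832764076, 'cx': 318.05913306269673, 'cy': 235.79803645015346, 'rvec': array([ 2.12290561, -2.15510851,  0.09249245]), 'tvec': array([0.00140938, 0.60003021, 0.97439732])} [ 0.47402269 -0.04522525  1.04055059]
side {'vertical_fov': 56.00998727579179, 'cx': 312.47159704368886, 'cy': 228.90626741875687, 'rvec': array([ 2.13142789, -0.29107445,  0.13016175]), 'tvec': array([-0.58562337,  0.15609895,  0.84207824])} [ 0.41731729 -0.75314827  0.57881891]
{'time': np.float64(0.1), 'joint_positions': array([ 1.355,  0.322, -0.07 ,  1.452,  0.023,  1.371, -0.057]), 'qd': array([-0.   , -0.001, -0.001, -0.003,  0.001, -0.   , -0.   ]), 'joint_torque': array([-0.0000e+00, -4.9257e+01, -4.0600e-01, -3.1340e+01, -6.4000e-02,
        3.9000e-02,  0.0000e+00]), 'position': array([ 0.148, -0.632,  0.222]), 'tool_rot': array([-3.119e+00, -3.600e-01,  1.000e-03]), 'ft_force': array([-0.363,  1.005, -0.409]), 'torque': array([-0.033,  0.002,  0.057]), 'grip_force': np.float64(0.0), 'grip_width': np.float64(0.999)}
```

View pics/top0.png

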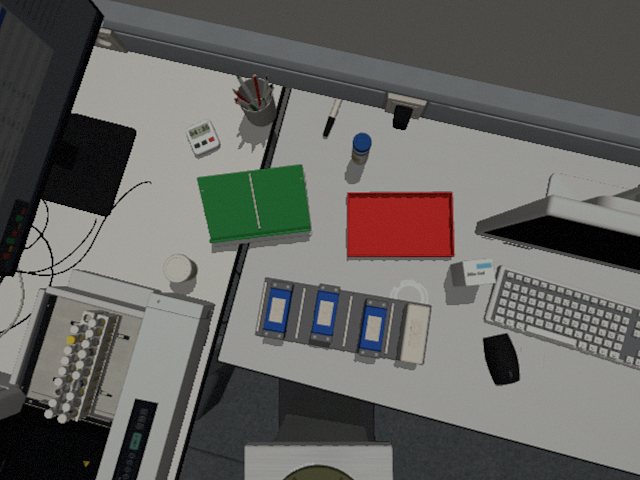

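View pics/side0.png

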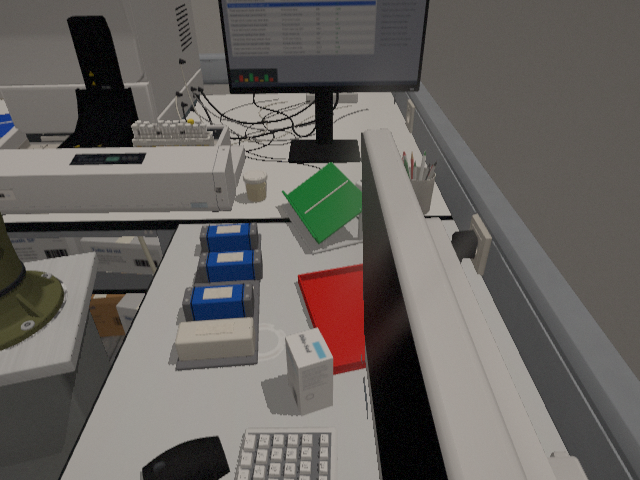

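```bash
cat > m.py <<'E'
from h import *
def blobs(mask,amin):
    c,_=cv2.findContours(mask.astype(np.uint8),cv2.RETR_EXTERNAL,cv2.CHAIN_APPROX_NONE)
    return [k for k in c if cv2.contourArea(k)>amin]
def labels(n,im):
    r,g,b=[im[:,:,i].astype(int) for i in range(3)]
    blue=(b>r+40)&(b>g+25)&(b>70); out=[]
    for k in blobs(cv2.morphologyEx(blue.astype(np.uint8),cv2.MORPH_CLOSE,np.ones((3,3))),300):
        m=np.zeros(blue.shape,np.uint8); cv2.drawContours(m,[cv2.convexHull(k)],-1,1,-1)
        lab=(m>0)&(r>130)&~blue
        L=blobs(lab,60)
        if L:
            L=max(L,key=cv2.contourArea); M=cv2.moments(L)
            out.append((np.array([M["m10"]/M["m00"],M["m01"]/M["m00"]]),L,k))
    return out
E
python3 - <<'E'
from m import *
T=cv2.imread("pics/top0.png")[:,:,::-1];S=cv2.imread("pics/side0.png")[:,:,::-1]
lt=sorted(labels("top",T),key=lambda a:a[0][0]); ls=sorted(labels("side",S),key=lambda a:a[0][1])
print([a[0].round(1) for a in lt],[a[0].round(1) for a in ls])
for a,b in zip(lt,ls):
    p,e=tri("top",a[0],"side",b[0]); print("label",p.round(4),round(e,4))
    q=np.array([onz("top",x[0],.052) for x in a[1].astype(float)])[:,:2]; 
    rc=cv2.minAreaRect(q.astype(np.float32)*1000); print(" labelrect",np.round(rc[0],1),np.round(rc[1],1),rc[2])
    q=np.array([onz("top",x[0],.052) for x in a[2].astype(float)])[:,:2]; rc=cv2.minAreaRect(q.astype(np.float32)*1000); print(" bluerect",np.round(rc[0],1),np.round(rc[1],1),rc[2])
r,g,b=[T[:,:,i].astype(int) for i in range(3)]
for nm,m,z in(("tray",(r>g+60)&(r>b+60),.02),("rack",(g>r+40)&(g>b+20),None)):
    k=max(blobs(m,800),key=cv2.contourArea); rc=cv2.boxPoints(cv2.minAreaRect(k)); ap=cv2.approxPolyDP(cv2.convexHull(k),4,True)[:,0]
    print(nm,ap.tolist())
    if z: 
        q=np.array([onz("top",x[0],z)[:2]*1000 for x in k.astype(float)],np.float32); print(cv2.minAreaRect(q))
r,g,b=[S[:,:,i].astype(int) for i in range(3)]
for nm,m in(("tray",(r>g+60)&(r>b+60)),("rack",(g>r+40)&(g>b+20))):
    k=max(blobs(m,800),key=cv2.contourArea); print("side",nm,cv2.approxPolyDP(cv2.convexHull(k),4,True)[:,0].tolist())
cv2.imwrite("pics/crop.png",cv2.resize(np.hstack([T[150:350,190:460]]),None,fx=2.9,fy=2.9,interpolation=cv2.INTER_CUBIC)[:,:,::-1])
cv2.imwrite("pics/crops.png",cv2.resize(S[150:380,170:370],None,fx=2.6,fy=2.6,interpolation=cv2.INTER_CUBIC)[:,:,::-1])
E
```

```text
[array([276.8, 309.7]), array([324.9, 312.6]), array([373., 328.])] [array([229.9, 256.6]), array([217.2, 292.3])]
label [ 0.4377  0.0919 -0.0279] 0.0023
 labelrect [441.6  81.7] [26.  48.9] 80.374755859375
 bluerect [441.9  81.1] [44.7 91.3] 79.71987915039062
label [ 0.4144 -0.0184 -0.033 ] 0.0325
 labelrect [434.3 -20.7] [27.1 49.2] 78.94845581054688
 bluerect [434.6 -20.5] [44.3 91.5] 79.7463150024414
tray [[451, 192], [452, 256], [348, 256], [348, 192]]
((625.8131103515625, -188.97390747070312), (234.07920837402344, 144.4210662841797), 88.8318099975586)
rack [[301, 165], [309, 230], [210, 242], [197, 178]]
side tray [[362, 264], [365, 367], [333, 373], [298, 275]]
side rack [[331, 162], [361, 192], [361, 210], [319, 242], [282, 191]]
```

View pics/crop.png

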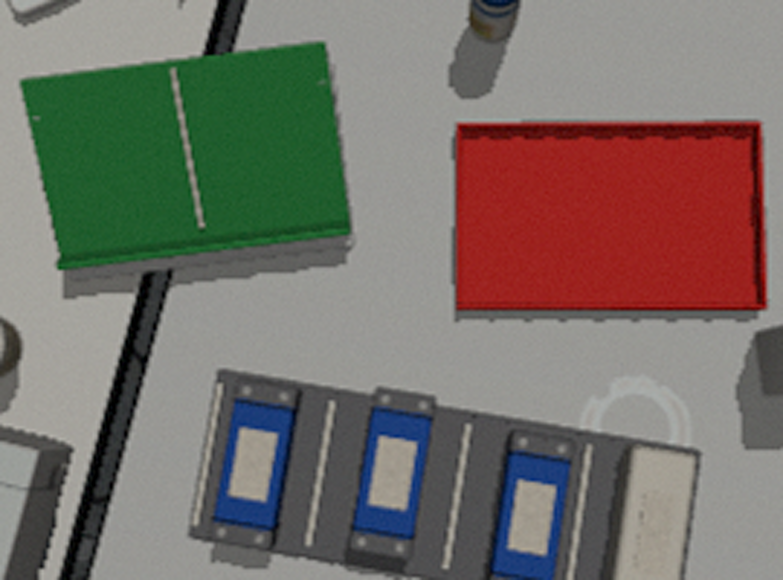

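View pics/crops.png

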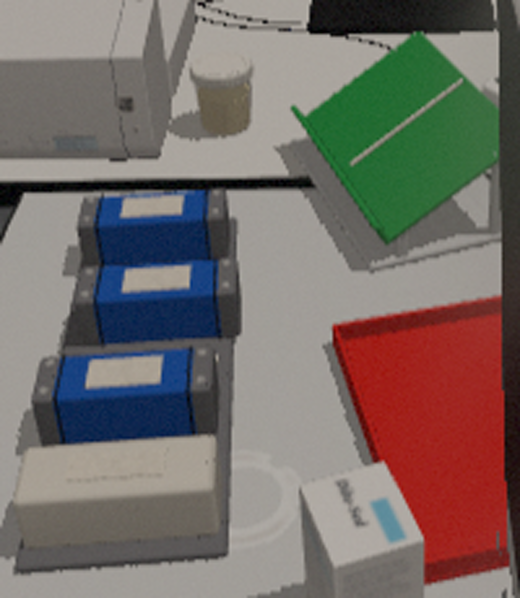

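```bash
python3 - <<'E'
from m import *
P={"labA":((276.8,309.7),(228.5,229.2)),"labB":((324.9,312.6),(229.9,256.6)),"labC":((373,328),(217.2,292.3)),
"rackHL":((197.5,177.5),(331,162.5)),"rackLR":((309.5,230.5),(319,242.3)),"rackLL":((210.5,242.5),(282,191)),
"stripH":((249.7,173.4),(347.3,181.2)),"stripL":((259.7,228.3),(305.4,213.1)),"trayNL":((347.6,256.2),(298,275)),"trayNR":((453.8,255.9),(333,373)),
"boxFL":((406.5,303.5),None)}
for k,(a,b) in P.items():
    if b: p,e=tri("top",a,"side",b); print(k,(p*1000).round(1),"err",round(e*1000,1))
T=cv2.imread("pics/top0.png")[:,:,::-1]
for a in sorted(labels("top",T),key=lambda a:a[0][0]):
    for j in(1,2):
        q=np.array([onz("top",x[0],.052)[:2]*1000 for x in a[j].astype(float)],np.float32); print(cv2.minAreaRect(q))
for uv,z in(((301,165),.101),((197.5,177.5),.101),((309.5,228),.044),((210,240),.044),((249.7,173.4),.10),((259.7,228.3),.035)): print(uv,(onz("top",uv,z)*1000).round(1))
# carton, canister, cup ground
for uv,z in(((361,142),.111),((178,267),.07),((478,272),.104)): print("byst",(onz("top",uv,z)*1000).round(0))
E
```

```text
labA [441.7  81.6  51.9] err 0.7
labB [434.2 -20.6  53.1] err 0.1
labC [ 401.1 -121.    53.2] err 0.4
rackHL [721.2 243.6  98.3] err 0.4
rackLR [618.6  10.6  28.7] err 10.7
rackLL [588.8 227.8  46.2] err 1.2
stripH [727.  132.4  99.3] err 0.1
stripL [620.5 120.7  38.1] err 3.4
trayNL [556.8 -72.   18.6] err 2.3
trayNR [ 555.4 -308.     6.7] err 3.7
((441.5690002441406, 81.70801544189453), (26.046445846557617, 48.93461608886719), 80.37474822998047)
((441.9499816894531, 81.08572387695312), (44.720890045166016, 91.3203353881836), 79.71988677978516)
((434.2789306640625, -20.7406005859375), (27.108320236206055, 49.18504333496094), 78.9484634399414)
((434.628662109375, -20.522689819335938), (44.26114273071289, 91.48971557617188), 79.7463150024414)
((401.3749694824219, -121.28983306884766), (26.82318687438965, 48.8220100402832), 79.46300506591797)
((401.78125, -120.48442840576172), (44.66796875, 91.44095611572266), 79.7733154296875)
(301, 165) [742.2  23.9 101. ]
(197.5, 177.5) [720.3 242.8 101. ]
(309.5, 228) [616.6  10.6  44. ]
(210, 240) [594.  229.7  44. ]
(249.7, 173.4) [726.9 132.2 100. ]
(259.7, 228.3) [619.3 121.5  35. ]
byst [ 785. -102.  111.]
byst [534. 290.  70.]
byst [ 513. -329.  104.]
```

Top view: cartridges at about (277,310), (325,313) and (373,328), rack strip (250,173)–(260,228), tray (348–452,192–256). The side view agrees: tops at 52 mm, high rack edge about 99 mm, tray rim about 19 mm, all as stated. I start with C, taking it 38 mm towards its far end so that I can lift that end.

```bash
r="0.398 -0.425 0 0.408 0.75"; cat > /dev/null; python3 inch.py '0.398 -0.425 0 0.408 0.75;0.398 -0.425 0 0.408 0.75;0.398 -0.425 0 0.408 0.75;0.398 -0.425 0 0.408 0.75;0.398 -0.425 0 0.408 0.75;0.398 -0.425 0 0.408 0.75;0.398 -0.425 0 0.408 0.75;0.398 -0.425 0 0.408 0.75;0.398 -0.425 0 0.408 0.75;0.398 -0.425 0 0.408 0.75;0.398 -0.425 0 0.408 0.75;0.398 -0.425 0 0.408 0.75;0.398 -0.425 0 0.408 0.75;0.398 -0.425 0 0.408 0.75' 5
cat > st.py <<'E'
from h import *
import sys
def st():
    s=readout.get_state(); R=cv2.Rodrigues(np.array(s["tool_rot"],float))[0]
    print("t",round(float(s["time"]),2),"p",(np.array(s["position"])*1000).round(1),"yaw",np.degrees(np.arctan2(R[1,0],R[0,0])).round(1),"tilt",np.round(R[:,2],3),"F",np.round(s["ft_force"],1),"w",round(float(s["grip_width"])*87,1),"gf",round(float(s["grip_force"]),1)); return R,np.array(s["position"])
def to(x,y,z,yaw):
    "tool-axis shift from here to world mm goal"
    R,p=st(); d=R.T@(np.array([x,y,z])/1000-p); c=np.degrees(np.arctan2(R[1,0],R[0,0])); print("goal",(x,y,z,yaw),"shift",d.round(4),"turn",np.radians(c-yaw).round(3))
def moment(n,name="top"):
    a=[]
    for _ in range(n):
        cams.get_image(name); s=readout.get_state(); a.append(np.r_[s["torque"],s["ft_force"]])
    R=cv2.Rodrigues(np.array(s["tool_rot"],float))[0]; a=np.array(a); print("M tool",(a[:,:3]@R).mean(0).round(4),"sem",(a[:,:3].std(0)/n**.5).round(4),"F",a[:,3:].mean(0).round(2))
E
python3 -c "
from st import *
moment(12); to(438.8,-127.8,18,-10.2)"
```

```text
time: 1.5
position: [0.4386, -0.1281, 0.2222]
tool_rot: [3.129, -0.277, -0.001]
ft_force: [0.2, -1.2, 0.1]
grip_width: 0.75
grip_force: 0.0
M tool [ 0.0249 -0.0274  0.0101] sem [0.008  0.0127 0.0077] F [-0.3   0.    0.11]
t 2.1 p [ 438.7 -128.6  222.5] yaw -10.2 tilt [-0. -0. -1.] F [ 0.1 -0.   0.1] w 65.7 gf 0.0
goal (438.8, -127.8, 18, -10.2) shift [-0.     -0.0008  0.2045] turn -0.0
```

```bash
python3 inch.py '0 0 0.05 0 0.75;0 0 0.10 0 0.75;0 0 0.15 0 0.75;0 0 0.185 0 0.75;0 0 0.204 0 0.75;0 0 0.204 0 0.75;0 0 0.204 0 0.3;0 0 0.204 0 0.3;0 0 0.204 0 0.3;0 0 0.204 0 0.3' 5; python3 -c "
from st import *
st()"
```

```text
time: 3.1
position: [0.4394, -0.1288, 0.0194]
tool_rot: [3.128, -0.28, 0.002]
ft_force: [-0.3, -0.9, 3.7]
grip_width: 0.527
grip_force: 5.0
t 3.1 p [ 439.4 -128.8   19.4] yaw -10.2 tilt [ 0.001 -0.001 -1.   ] F [-0.3 -0.9  3.7] w 45.9 gf 5.0
```

```bash
python3 inch.py '-0.002 0 -0.008 0 0.3;-0.006 0 -0.016 0 0.3;-0.011 0 -0.024 0 0.3;-0.016 0 -0.032 0 0.3;-0.022 0 -0.039 0 0.3;-0.028 0 -0.045 0 0.3;-0.034 0 -0.050 0 0.3;-0.039 0 -0.054 0 0.3;-0.039 0 -0.054 0 0.3' 5; python3 -c "
from st import *
st(); S=save('side','pics/s1.png'); cv2.imwrite('pics/s1c.png',cv2.resize(S[180:380,130:330],None,fx=2.5,fy=2.5)[:,:,::-1])"
```

```text
time: 4.0
position: [0.3995, -0.1216, 0.0729]
tool_rot: [3.128, -0.28, -0.001]
ft_force: [-1.1, 1.7, -1.9]
grip_width: 0.527
grip_force: 5.0
t 4.0 p [ 399.5 -121.6   72.9] yaw -10.2 tilt [-0.001 -0.001 -1.   ] F [-1.1  1.7 -1.9] w 45.9 gf 5.0
```

View pics/s1c.png

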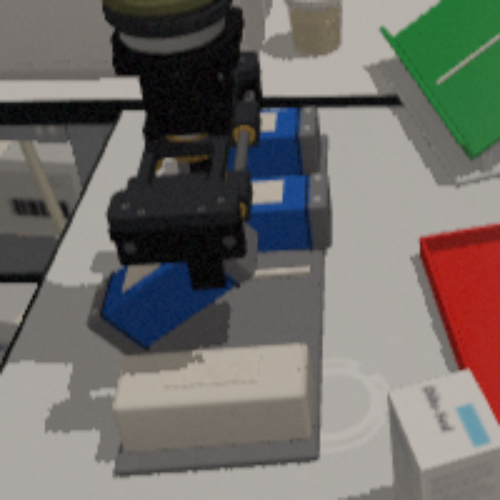

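The cartridge is tilted about 38°, with its near end at (120,330) in the crop still on the carrier. I hold it there, lower it, then grip again at mid-length.

```bash
python3 inch.py '0 0 0 0 0.3;0 0 0 0 0.3;0 0 0 0 0.3;0 0 0 0 0.3;0 0 0 0 0.3;0 0 0 0 0.3;0.005 0 0.004 0 0.3;0.011 0 0.009 0 0.3;0.017 0 0.015 0 0.3;0.023 0 0.022 0 0.3;0.028 0 0.030 0 0.3;0.033 0 0.038 0 0.3;0.037 0 0.046 0 0.3;0.039 0 0.054 0 0.3;0.039 0 0.055 0 0.3;0.039 0 0.055 0 0.75;0.039 0 0.055 0 0.75;0.039 0 0.055 0 0.75' 5; python3 inch.py '-0.02 0 0 0 0.75;-0.038 0 0 0 0.75;-0.038 0 0 0 0.75;-0.038 0 0 0 0.3;-0.038 0 0 0 0.3;-0.038 0 0 0 0.3;-0.038 0 0 0 0.3;-0.038 0 -0.03 0 0.3;-0.038 0 -0.07 0 0.3;-0.038 0 -0.10 0 0.3;-0.038 0 -0.10 0 0.3;-0.038 0 -0.10 0 0.3' 25;python3 -c "
from st import *
st(); moment(14);S=save('side','pics/s2.png'); cv2.imwrite('pics/s2c.png',cv2.resize(S[120:380,100:340],None,fx=2.2,fy=2.2)[:,:,::-1])"
```

```text
time: 5.85
position: [0.4388, -0.1286, 0.0178]
tool_rot: [3.129, -0.28, 0.001]
ft_force: [-1.0, -0.2, -0.0]
grip_width: 0.702
grip_force: 0.0
time: 7.05
position: [0.4011, -0.1218, 0.1171]
tool_rot: [3.129, -0.28, -0.001]
ft_force: [-0.3, 0.1, -4.5]
grip_width: 0.523
grip_force: 25.0
t 7.05 p [ 401.1 -121.8  117.1] yaw -10.2 tilt [-0. -0. -1.] F [-0.3  0.1 -4.5] w 45.5 gf 25.0
M tool [ 0.0421 -0.0025 -0.0127] sem [0.0081 0.0071 0.0082] F [-0.08  0.23 -3.34]
```

View pics/s2c.png

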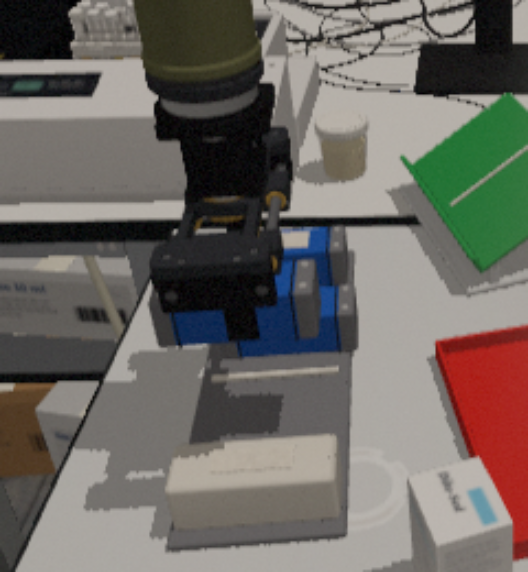

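```bash
python3 -c "
from st import *
moment(20)"
```

```text
M tool [0.0327 0.01   0.003 ] sem [0.0044 0.0072 0.0063] F [-0.21 -0.05 -3.42]
```

```bash
python3 inch.py '0 0 0.05 0 0.3;0 0 0.09 0 0.3;0 0 0.099 0 0.3;0 0 0.099 0 0.75;0 0 0.099 0 0.75;0 0 0.05 0 0.75;0 0 0 0 0.75;0 0 0 0 0.75'; python3 -c "
from st import *
moment(20); to(434.4+37.4,-20.6-6.7,18,-10.2)"
```

```text
time: 9.6
position: [0.4072, -0.1235, 0.1255]
tool_rot: [3.123, -0.279, 0.022]
ft_force: [1.0, -0.8, -1.5]
grip_width: 0.744
grip_force: 0.0
M tool [ 0.0321 -0.0134 -0.0018] sem [0.0068 0.0052 0.0065] F [-0.14 -0.1  -0.06]
t 10.6 p [ 401.4 -121.7  117.6] yaw -10.2 tilt [ 0. -0. -1.] F [ 0.2 -0.3  0.9] w 65.2 gf 0.0
goal (471.79999999999995, -27.3, 18, -10.2) shift [ 0.0526 -0.1054  0.0995] turn -0.0
```

```bash
python3 inch.py '0.02 -0.045 0 0 0.75;0.04 -0.08 0 0 0.75;0.0526 -0.1054 0.01 0 0.75;0.0526 -0.1054 0.05 0 0.75;0.0526 -0.1054 0.09 0 0.75;0.0526 -0.1054 0.0995 0 0.75;0.0526 -0.1054 0.0995 0 0.75;0.0526 -0.1054 0.0995 0 0.3;0.0526 -0.1054 0.0995 0 0.3;0.0526 -0.1054 0.0995 0 0.3;0.0526 -0.1054 0.0995 0 0.3' 5;  python3 inch.py '-0.002 0 -0.008 0 0.3;-0.006 0 -0.016 0 0.3;-0.011 0 -0.024 0 0.3;-0.016 0 -0.032 0 0.3;-0.022 0 -0.039 0 0.3;-0.028 0 -0.045 0 0.3;-0.034 0 -0.050 0 0.3;-0.039 0 -0.054 0 0.3;-0.039 0 -0.054 0 0.3;-0.039 0 -0.054 0 0.3;-0.039 0 -0.054 0 0.3;-0.039 0 -0.054 0 0.3;-0.039 0 -0.054 0 0.3;-0.039 0 -0.054 0 0.3' 5; python3 -c "
from st import *
st(); S=save('side','pics/s3.png'); cv2.imwrite('pics/s3c.png',cv2.resize(S[150:330,150:330],None,fx=2.2,fy=2.2)[:,:,::-1])"
```

```text
time: 11.7
position: [0.473, -0.0279, 0.0195]
tool_rot: [3.128, -0.28, 0.004]
ft_force: [-0.5, -1.2, 6.1]
grip_width: 0.528
grip_force: 5.0
time: 13.1
position: [0.4333, -0.0204, 0.0718]
tool_rot: [-3.129, 0.279, 0.001]
ft_force: [-0.8, -1.8, -0.1]
grip_width: 0.528
grip_force: 5.0
t 13.1 p [433.3 -20.4  71.8] yaw -10.2 tilt [-0.001  0.    -1.   ] F [-0.8 -1.8 -0.1] w 45.9 gf 5.0
```

View pics/s3c.png

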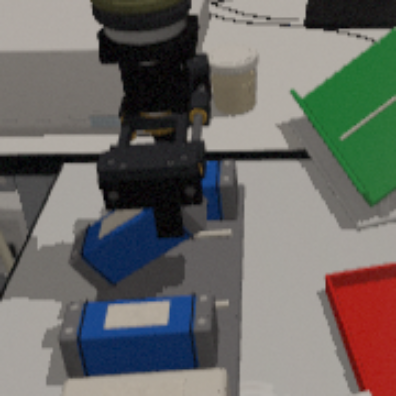

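B is tilted like C, its near end at (110,280) in the crop resting on the carrier, and C is back in its lane. I lower B and weigh it.

```bash
python3 inch.py '0.005 0 0.004 0 0.3;0.011 0 0.009 0 0.3;0.017 0 0.015 0 0.3;0.023 0 0.022 0 0.3;0.028 0 0.030 0 0.3;0.033 0 0.038 0 0.3;0.037 0 0.046 0 0.3;0.039 0 0.054 0 0.3;0.039 0 0.055 0 0.3;0.039 0 0.055 0 0.75;0.039 0 0.055 0 0.75;0.039 0 0.055 0 0.75' 5; python3 inch.py '-0.02 0 0 0 0.75;-0.038 0 0 0 0.75;-0.038 0 0 0 0.75;-0.038 0 0 0 0.3;-0.038 0 0 0 0.3;-0.038 0 0 0 0.3;-0.038 0 0 0 0.3;-0.038 0 -0.03 0 0.3;-0.038 0 -0.07 0 0.3;-0.038 0 -0.10 0 0.3;-0.038 0 -0.10 0 0.3;-0.038 0 -0.10 0 0.3' 25;python3 -c "
from st import *
st(); moment(20)"
```

```text
time: 14.35
position: [0.4719, -0.0273, 0.0172]
tool_rot: [3.129, -0.28, 0.001]
ft_force: [-0.3, 0.1, 0.2]
grip_width: 0.704
grip_force: 0.0
time: 15.55
position: [0.4342, -0.0208, 0.1166]
tool_rot: [3.129, -0.28, 0.0]
ft_force: [0.3, -0.1, -4.5]
grip_width: 0.527
grip_force: 25.0
t 15.55 p [434.2 -20.8 116.6] yaw -10.2 tilt [-0.    -0.001 -1.   ] F [ 0.3 -0.1 -4.5] w 45.9 gf 25.0
M tool [ 0.0225  0.0741 -0.0089] sem [0.0072 0.0059 0.0069] F [ 0.    0.09 -3.49]
```

B's moment changed by about +0.09 N m, so it rattles and goes to the tray. C's changed by only about 0.02, so C is sound.

```bash
python3 inch.py '0.046 0.017 0 0 0.3;0.092 0.034 0 -0.05 0.3;0.138 0.051 0 -0.1 0.3;0.184 0.068 0 -0.157 0.3;0.21 0.077 0 -0.157 0.3;0.21 0.077 0.04 -0.157 0.3;0.21 0.077 0.08 -0.157 0.3;0.21 0.077 0.095 -0.157 0.3;0.21 0.077 0.1015 -0.157 0.3;0.21 0.077 0.1015 -0.157 0.3'; python3 -c "
from st import *
st()"
```

```text
time: 17.55
position: [0.6275, -0.1336, 0.0159]
tool_rot: [3.141, -0.033, -0.0]
ft_force: [-0.0, -0.0, -2.9]
grip_width: 0.529
grip_force: 25.0
t 17.55 p [ 627.5 -133.6   15.9] yaw -1.2 tilt [-0. -0. -1.] F [-0.  -0.  -2.9] w 46.0 gf 25.0
```

```bash
python3 inch.py '0 0 0.002 0 0.3;0 0 0.002 0 0.3;0 0 0.002 0 0.75;0 0 0.002 0 0.75;0 0 -0.05 0 0.75;0 0 -0.10 0 0.75;-0.03 -0.04 -0.10 0 0.75;-0.06 -0.08 -0.10 0.05 0.75;-0.09 -0.12 -0.10 0.1 0.75;-0.12 -0.16 -0.1 0.157 0.75;-0.15 -0.205 -0.1 0.157 0.75;-0.1526 -0.2051 -0.1 0.157 0.75;-0.1526 -0.2051 -0.1 0.157 0.75' 5; python3 -c "
from st import *
T=save('top','pics/t4.png'); to(479.2,74.7,18,-10.2)
for a in sorted(__import__('m').labels('top',T),key=lambda a:a[0][0]):
    for z in(.048,.052): print([cv2.minAreaRect(np.array([onz('top',x[0],z)[:2]*1000 for x in a[j].astype(float)],np.float32)) for j in (2,)])
"
```

```text
time: 18.85
position: [0.4788, 0.076, 0.1163]
tool_rot: [3.128, -0.273, 0.003]
ft_force: [0.1, -0.7, 0.3]
grip_width: 0.75
grip_force: 0.0
t 18.9 p [479.8  74.4 116.2] yaw -10.2 tilt [ 0.002 -0.002 -1.   ] F [ 0.4 -0.2 -0.9] w 65.1 gf 0.0
goal (479.2, 74.7, 18, -10.2) shift [-0.0008 -0.0003  0.0982] turn 0.001
[((392.468505859375, -118.40117645263672), (44.94465637207031, 91.71305084228516), 79.94540405273438)]
[((392.79718017578125, -118.10627746582031), (44.7635383605957, 91.34346008300781), 79.9454116821289)]
[((623.525634765625, -131.86907958984375), (43.369850158691406, 85.68516540527344), 88.55623626708984)]
[((622.9231567382812, -131.5198974609375), (43.19507598876953, 85.33987426757812), 88.55623626708984)]
```

B lies inside the tray. C has slid about 9 mm along its lane, which explains its small residual moment, so it is sound. Now A.

```bash
python3 inch.py '0 0 0.05 0 0.75;0 0 0.09 0 0.75;0 0 0.098 0 0.75;0 0 0.098 0 0.75;0 0 0.098 0 0.3;0 0 0.098 0 0.3;0 0 0.098 0 0.3;0 0 0.098 0 0.3' 5;  python3 inch.py '-0.002 0 -0.008 0 0.3;-0.006 0 -0.016 0 0.3;-0.011 0 -0.024 0 0.3;-0.016 0 -0.032 0 0.3;-0.022 0 -0.039 0 0.3;-0.028 0 -0.045 0 0.3;-0.034 0 -0.050 0 0.3;-0.039 0 -0.054 0 0.3;-0.039 0 -0.054 0 0.3;-0.039 0 -0.054 0 0.3;-0.039 0 -0.054 0 0.3;-0.039 0 -0.054 0 0.3;-0.039 0 -0.054 0 0.3;-0.039 0 -0.054 0 0.3;-0.039 0 -0.054 0 0.3;-0.039 0 -0.054 0 0.3' 5; python3 -c "
from st import *
st(); S=save('side','pics/s5.png')"
python3 inch.py '0.005 0 0.004 0 0.3;0.011 0 0.009 0 0.3;0.017 0 0.015 0 0.3;0.023 0 0.022 0 0.3;0.028 0 0.030 0 0.3;0.033 0 0.038 0 0.3;0.037 0 0.046 0 0.3;0.039 0 0.054 0 0.3;0.039 0 0.055 0 0.3;0.039 0 0.055 0 0.75;0.039 0 0.055 0 0.75;0.039 0 0.055 0 0.75' 5; python3 inch.py '-0.02 0 0 0 0.75;-0.044 0 0 0 0.75;-0.044 0 0 0 0.75;-0.044 0 0 0 0.3;-0.044 0 0 0 0.3;-0.044 0 0 0 0.3;-0.044 0 0 0 0.3;-0.044 0 -0.03 0 0.3;-0.044 0 -0.07 0 0.3;-0.044 0 -0.10 0 0.3;-0.044 0 -0.10 0 0.3;-0.044 0 -0.10 0 0.3' 25;python3 -c "
from st import *
st(); moment(20)"
```

```text
time: 19.7
position: [0.4804, 0.0744, 0.0187]
tool_rot: [3.128, -0.28, 0.004]
ft_force: [0.4, -1.2, 5.1]
grip_width: 0.533
grip_force: 5.0
time: 21.3
position: [0.4405, 0.0816, 0.0713]
tool_rot: [3.129, -0.28, -0.001]
ft_force: [-2.3, 1.2, -2.4]
grip_width: 0.528
grip_force: 5.0
t 21.3 p [440.5  81.6  71.3] yaw -10.2 tilt [-0.001 -0.    -1.   ] F [-2.3  1.2 -2.4] w 45.9 gf 5.0
time: 22.55
position: [0.4794, 0.0748, 0.0168]
tool_rot: [3.129, -0.279, 0.001]
ft_force: [0.1, 0.0, -0.2]
grip_width: 0.703
grip_force: 0.0
time: 23.75
position: [0.4358, 0.0821, 0.1161]
tool_rot: [3.128, -0.28, 0.0]
ft_force: [-0.4, -0.3, -3.3]
grip_width: 0.526
grip_force: 25.0
t 23.75 p [435.8  82.1 116.1] yaw -10.2 tilt [ 0.    -0.001 -1.   ] F [-0.4 -0.3 -3.3] w 45.8 gf 25.0
M tool [0.0313 0.0746 0.0155] sem [0.0068 0.0069 0.0071] F [-0.07  0.06 -3.47]
```

```bash
python3 -c "
from h import *
for a in ((477,230),(548,198)):
  for b in ((363,135),(378,130),(395,140)): print(a,b,tri('top',a,'side',b))
print(onz('top',(477,230),.3),onz('top',(548,198),.3),onz('top',(477,230),.1))
"
```

```text
(477, 230) (363, 135) (array([ 0.58503377, -0.25855659,  0.36939959]), np.float64(0.04620056379009905))
(477, 230) (378, 130) (array([ 0.59309285, -0.26140571,  0.37392923]), np.float64(0.0648228233816455))
(477, 230) (395, 140) (array([ 0.60278269, -0.26979794,  0.36158787]), np.float64(0.08263556987906284))
(548, 198) (363, 135) (array([ 0.5903186 , -0.33459524,  0.40544306]), np.float64(0.020894463782641592))
(548, 198) (378, 130) (array([ 0.59779409, -0.33630927,  0.40808116]), np.float64(0.004689348592997583))
(548, 198) (395, 140) (array([ 0.60681869, -0.34445935,  0.39689498]), np.float64(0.009329548912096152))
[ 0.57189872 -0.27194071  0.3       ] [ 0.6216229  -0.38716727  0.3       ] [ 0.59833203 -0.3331696   0.1       ]
```

View pics/t4.png

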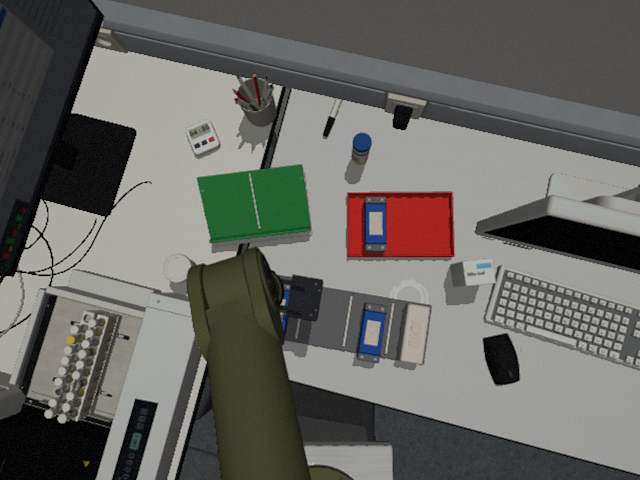

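t4 shows B inside the tray at (375,222), and the monitor's left edge at about (478–548,230–198), which is world (0.60, −0.335). A also rattles (+0.09 N m). I will put it at y ≈ −0.21 so the gripper's body stays clear of the monitor.

```bash
python3 inch.py '0.034 0.036 0 0 0.3;0.068 0.072 0 -0.05 0.3;0.102 0.108 0 -0.1 0.3;0.137 0.145 0 -0.157 0.3;0.171 0.181 0 -0.157 0.3;0.205 0.217 0 -0.157 0.3;0.239 0.254 0 -0.157 0.3;0.239 0.254 0 -0.157 0.3;0.239 0.254 0.04 -0.157 0.3;0.239 0.254 0.08 -0.157 0.3;0.239 0.254 0.097 -0.157 0.3;0.239 0.254 0.102 -0.157 0.3;0.239 0.254 0.1035 -0.157 0.3;0.239 0.254 0.1035 -0.157 0.3'; python3 -c "
from st import *
st()"
```

```text
time: 26.15
position: [0.6275, -0.2101, 0.0147]
tool_rot: [3.14, -0.033, 0.005]
ft_force: [1.2, -0.9, -3.8]
grip_width: 0.528
grip_force: 25.0
t 26.15 p [ 627.5 -210.1   14.7] yaw -1.2 tilt [ 0.003 -0.001 -1.   ] F [ 1.2 -0.9 -3.8] w 46.0 gf 25.0
```

```bash
python3 inch.py '0 0 0.0015 0 0.3;0 0 0.0015 0 0.3;0 0 0.0015 0 0.62;0 0 0.0015 0 0.62;0 0 0.0015 0 0.62;0 0 -0.05 0 0.62;0 0 -0.10 0 0.62;-0.045 -0.017 -0.10 0 0.75;-0.09 -0.034 -0.10 0.05 0.75;-0.135 -0.05 -0.10 0.1 0.75;-0.18 -0.068 -0.1 0.157 0.75;-0.227 -0.086 -0.1 0.157 0.75;-0.227 -0.086 -0.1 0.157 0.75;-0.227 -0.086 -0.1 0.157 0.75' 5; python3 -c "
from st import *
T=save('top','pics/t6.png'); to(400.6,-119.6,18,-10.2)
for a in sorted(__import__('m').labels('top',T),key=lambda a:a[0][0]):
    for z in(.048,.052): print([cv2.minAreaRect(np.array([onz('top',x[0],z)[:2]*1000 for x in a[j].astype(float)],np.float32)) for j in (2,)])
"
```

```text
time: 27.55
position: [0.4004, -0.1196, 0.1137]
tool_rot: [3.125, -0.28, 0.002]
ft_force: [1.6, -1.3, 0.9]
grip_width: 0.753
grip_force: 0.0
t 27.6 p [ 401.9 -119.6  113.9] yaw -10.2 tilt [ 0.002 -0.002 -1.   ] F [ 0.6 -0.2 -0.9] w 65.1 gf 0.0
goal (400.6, -119.6, 18, -10.2) shift [-0.0015 -0.      0.0959] turn -0.0
[((623.525634765625, -131.86907958984375), (43.369850158691406, 85.68516540527344), 88.55623626708984)]
[((622.9231567382812, -131.5198974609375), (43.19507598876953, 85.33987426757812), 88.55623626708984)]
[((623.27685546875, -207.17713928222656), (43.1188850402832, 87.95064544677734), 88.02284240722656)]
[((622.6754150390625, -206.52447509765625), (42.945106506347656, 87.5962142944336), 88.02284240722656)]
```

```bash
python3 inch.py '-0.001 0 0.05 0 0.75;-0.001 0 0.085 0 0.75;-0.001 0 0.096 0 0.75;-0.001 0 0.096 0 0.75;-0.001 0 0.096 0 0.3;-0.001 0 0.096 0 0.3;-0.001 0 0.096 0 0.3;-0.001 0 0.096 0 0.3;-0.001 0 0.05 0 0.3;-0.001 0 0 0 0.3;-0.001 0 -0.04 0 0.3;-0.001 0 -0.04 0 0.3' 25; python3 -c "
from st import *
T=save('top','pics/t7.png'); to(668.4,71.5,120,5.7)"
```

```text
time: 28.8
position: [0.4036, -0.12, 0.1583]
tool_rot: [3.124, -0.279, 0.015]
ft_force: [0.7, -1.0, -3.3]
grip_width: 0.526
grip_force: 25.0
t 28.85 p [ 401.6 -119.6  155.3] yaw -10.2 tilt [ 0.005 -0.004 -1.   ] F [-0.5 -0.4 -4.7] w 45.5 gf 25.0
goal (668.4, 71.5, 120, 5.7) shift [ 0.2284 -0.2356  0.0358] turn -0.278
```

```bash
python3 inch.py '0.033 -0.034 0 0 0.3;0.066 -0.068 0 -0.07 0.3;0.1 -0.103 0 -0.14 0.3;0.133 -0.137 0 -0.21 0.3;0.166 -0.171 0 -0.278 0.3;0.2 -0.206 0 -0.278 0.3;0.228 -0.236 0 -0.278 0.3;0.228 -0.236 0.02 -0.278 0.3;0.228 -0.236 0.04 -0.278 0.3;0.228 -0.236 0.04 -0.278 0.3;0.228 -0.236 0.04 -0.278 0.3'; python3 -c "
from st import *
to(668.4,71.5,110,5.7); T=save('top','pics/t8.png');S=save('side','pics/s8.png'); cv2.imwrite('pics/c8.png',np.hstack([cv2.resize(T[140:260,190:330],(490,420)),cv2.resize(S[120:260,230:380],(300,280)).repeat(1,0) if 0 else cv2.copyMakeBorder(cv2.resize(S[120:260,230:380],(300,280)),0,140,0,0,0)])[:,:,::-1])"
```

```text
time: 29.95
position: [0.6649, 0.0728, 0.111]
tool_rot: [-3.138, -0.157, 0.006]
ft_force: [0.1, -0.1, -3.2]
grip_width: 0.527
grip_force: 25.0
t 29.95 p [664.9  72.8 111. ] yaw 5.7 tilt [-0.004 -0.    -1.   ] F [ 0.1 -0.1 -3.2] w 45.9 gf 25.0
goal (668.4, 71.5, 110, 5.7) shift [0.0034 0.0016 0.001 ] turn 0.001
```

View pics/c8.png

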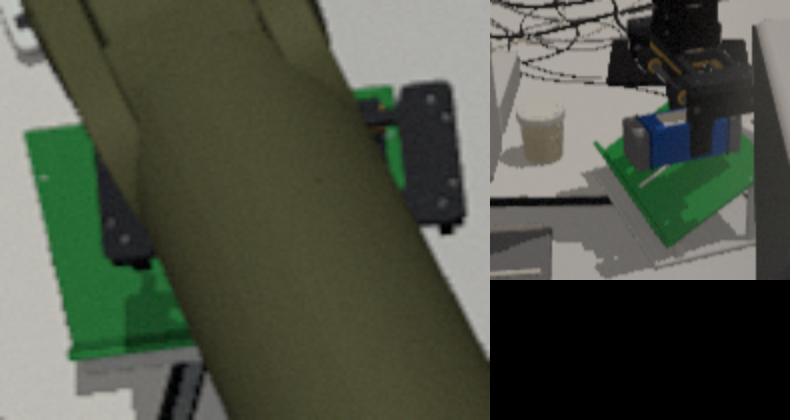

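c8 shows C held level over the right half of the bed: cartridge at about (680,135) in the side crop, clear of the lip. I press it down with a light grip so that it turns to the slope.

```bash
python3 inch.py '0.003 0.001 0.006 0 0.3;0.003 0.001 0.011 0 0.3;0.003 0.001 0.016 0 0.3;0.003 0.001 0.021 0 0.3;0.003 0.001 0.025 0 0.3;0.003 0.001 0.029 0 0.3;0.003 0.001 0.031 0 0.3;0.003 0.001 0.031 0 0.3' 7; python3 -c "
from st import *
st()"
```

```text
time: 30.85
position: [0.6694, 0.0723, 0.0816]
tool_rot: [-3.138, -0.157, 0.0]
ft_force: [-0.5, 0.7, -3.5]
grip_width: 0.53
grip_force: 7.0
t 30.85 p [669.4  72.3  81.6] yaw 5.7 tilt [-0.  0. -1.] F [-0.5  0.7 -3.5] w 46.1 gf 7.0
```

```bash
python3 inch.py '0 0 0.003 0 0.3;0 0 0.006 0 0.3;0 0 0.008 0 0.3;0 0 0.008 0 0.3' 7; python3 -c "
from st import *
st(); S=save('side','pics/s9.png'); st(); cv2.imwrite('pics/c9.png',cv2.resize(S[120:260,230:380],(750,595),interpolation=cv2.INTER_CUBIC)[:595,:,::-1])"
```

```text
time: 31.25
position: [0.6703, 0.0724, 0.0759]
tool_rot: [3.137, 0.156, 0.004]
ft_force: [-1.0, -0.5, 4.4]
grip_width: 0.526
grip_force: 7.0
t 31.25 p [670.3  72.4  75.9] yaw 5.7 tilt [ 0.002 -0.    -1.   ] F [-1.  -0.5  4.4] w 45.8 gf 7.0
t 31.3 p [670.3  72.4  75.9] yaw 5.7 tilt [ 0.002 -0.    -1.   ] F [-1.5 -2.   4.9] w 45.8 gf 7.0
```

View pics/c9.png

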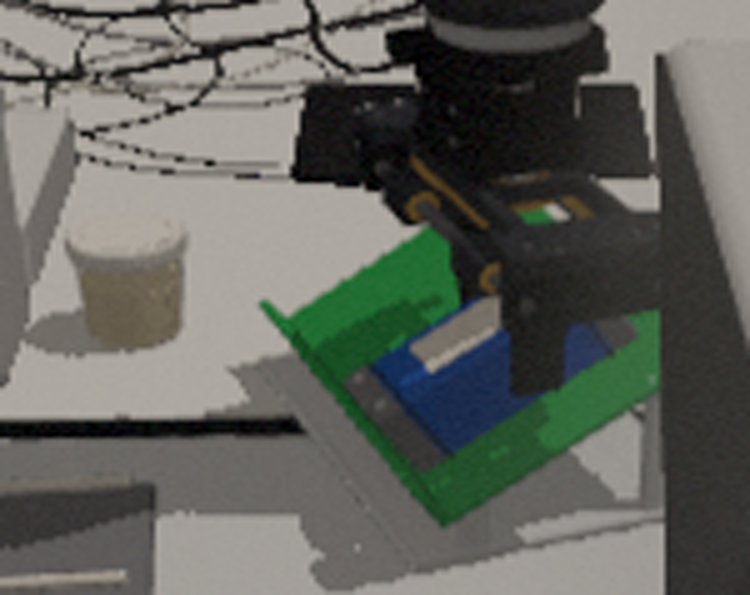

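c9 shows C flat on the slope, with its foot cap at about (390,410) just above the lip. I slide it down against the lip.

```bash
python3 inch.py '-0.0035 0 0.002 0 0.3;-0.0035 0 0.002 0 0.3;-0.007 0 0.004 0 0.3;-0.007 0 0.004 0 0.3' 7; python3 -c "
from st import *
st(); S=save('side','pics/s10.png');st()"; python3 inch.py '-0.0035 0 0.002 0 0.3;-0.0035 0 0.002 0 0.3;-0.006 0 0.0035 0 0.3;-0.006 0 0.0035 0 0.3' 7; python3 -c "
from st import *
st(); S=save('side','pics/s11.png');st()"
```

```text
time: 31.7
position: [0.6665, 0.0724, 0.0732]
tool_rot: [-3.137, -0.156, -0.016]
ft_force: [4.6, 0.4, 5.3]
grip_width: 0.525
grip_force: 7.0
t 31.7 p [666.5  72.4  73.2] yaw 5.7 tilt [ 0.01   0.002 -1.   ] F [4.6 0.4 5.3] w 45.7 gf 7.0
t 31.75 p [666.5  72.4  73.2] yaw 5.7 tilt [ 0.01   0.002 -1.   ] F [4.7 1.  5.9] w 46.0 gf 7.0
time: 32.15
position: [0.6613, 0.0719, 0.0701]
tool_rot: [-3.136, -0.156, -0.018]
ft_force: [6.2, 0.4, 5.3]
grip_width: 0.528
grip_force: 7.0
t 32.15 p [661.3  71.9  70.1] yaw 5.7 tilt [ 0.011  0.002 -1.   ] F [6.2 0.4 5.3] w 46.0 gf 7.0
t 32.2 p [661.3  71.9  70.1] yaw 5.7 tilt [ 0.011  0.002 -1.   ] F [5.6 0.1 5.9] w 45.9 gf 7.0
```

```bash
python3 -c "
from m import *
for f in('s9','s10','s11'):
    S=cv2.imread(f'pics/{f}.png')[:,:,::-1].astype(int); c=S[190:240,295:345]; r,g,b=c[...,0],c[...,1],c[...,2]
    bl=(b>r+30)&(b>g+20); ys,xs=np.nonzero(bl); gr=(abs(r-g)<14)&(abs(b-g)<20)&(r<110)&(r>30)
    print(f,'blue minx',np.percentile(xs,1)+295,'bottom',[(int(x+295),int(ys[xs==x].max()+190)) for x in (14,18,22,26,30)if (xs==x).any()],'n',bl.sum())
    print(' row profile along slope normal:',[''.join('B' if bl[y,x] else 'G' if g[y,x]>r[y,x]+25 else '.' for x in range(0,40)) for y in (14,18,20,22,24)])
"
```

```text
s9 blue minx 306.0 bottom [(309, 212), (313, 217), (317, 224), (321, 224), (325, 221)] n 495
 row profile along slope normal: ['GGGGGGGGGGGBBBBBBBB.......BBBBBBBBBBB...', 'GGGGG.....B.BBBBBBBBBBBBBBBBBBBBBBBBB...', 'GGGG.......B.BBBBBBBBBBBBBBBBBBBBBBBB...', '.GGGG........BBBBBBBBBBBBBBBBBBBBBBBB...', '..GGGG.........BBBBBBBBBBBBBBBBBBBBBBBBB']
s10 blue minx 305.0 bottom [(309, 213), (313, 219), (317, 224), (321, 224), (325, 221)] n 492
 row profile along slope normal: ['GGGGGGGGGGGBBBBBB.........BBBBBBBBB.....', 'GGGGG.....BBBBBBBBBB.BBBBBBBBBBBBBB.....', 'GGG.........BBBBBBBBBBBBBBBBBBBBBBB.....', '.GGG.......BBBBBBBBBBBBBBBBBBBBBBBB.....', '..GGG........B.BBBBBBBBBBBBBBBBBBBBB..BB']
s11 blue minx 304.62 bottom [(309, 213), (313, 219), (317, 224), (321, 224), (325, 221)] n 463
 row profile along slope normal: ['GGGGGGGGGGGBBBBBB.........BBBBBBB.......', 'GGGGG...B.BBBBBBBBBBBBBBBBBBBBBBB.......', 'GGG.......B.BBBBBBBBBBBBBBBBBBBBB.......', '.GG........BBBBBBBBBBBBBBBBBBBBBB.......', '..GGG........B.BBBBBBBBBBBBBBBBBB.......']
```

Between the last two pictures the gripper moved on while the blue edge stayed, so the foot is against the lip. I release and back off.

```bash
python3 inch.py '0 0 0 0 0.6;0 0 0 0 0.7;0 0 0 0 0.75;0 0 -0.03 0 0.75;0 0 -0.08 0 0.75;0 0 -0.13 0 0.75;-0.04 0 -0.15 0 0.75;-0.08 0 -0.15 0 0.75;-0.12 0 -0.15 0 0.75;-0.16 0 -0.15 0 0.75;-0.16 0.03 -0.15 0 0.75;-0.16 0.08 -0.15 0 0.75;-0.16 0.12 -0.15 0 0.75;-0.16 0.12 -0.15 0 0.75'; python3 -c "
from m import *
from st import st
st(); T=save('top','pics/t12.png');S=save('side','pics/s12.png')
lt=labels('top',T); ls=labels('side',S)
print([a[0].round(1) for a in lt],[a[0].round(1) for a in ls])
for a in lt: print([np.round(q,1) for q in cv2.minAreaRect(np.array([onz('top',x[0],.048)[:2]*1000 for x in a[2].astype(float)],np.float32))[:2]], cv2.boundingRect(a[2]))
u=np.array([.995*.866,.0995*.866,.5]);v=np.array([-.0995,.995,0]);w=np.cross(u,v);O=np.array([.6705,.127,.065])
def bed(P): d=(P-O)*1000; return np.round([d@u,d@v,d@w],1)
for a in lt:
  for b in ls:
    p,e=tri('top',a[0],'side',b[0])
    if p[1]>0 and e<.01: print('label',p.round(4),round(e,4),'bed',bed(p))
"

```

```text
time: 33.6
position: [0.5084, -0.0719, 0.2158]
tool_rot: [3.136, 0.14, -0.002]
ft_force: [-0.9, 0.4, -0.7]
grip_width: 0.752
grip_force: 0.0
t 33.6 p [508.4 -71.9 215.8] yaw 5.1 tilt [-0.001 -0.002 -1.   ] F [-0.9  0.4 -0.7] w 65.4 gf 0.0
[array([278.5, 209.5])] [array([351.6, 303.2]), array([321.8, 197.6])]
[array([659.2,  77.6]), array([94. , 47.2])] (266, 188, 27, 43)
label [0.6484 0.0713 0.1013] 0.0 bed [ -5.7 -53.2  45.2]
```

C's label sits at bed x −5.7, y −53 and height 45 mm (44 expected), so it is flat against the lip. I move the arm aside to check the tray.

```bash
python3 inch.py '-0.01 -0.04 0 0 0.75;-0.03 -0.08 0 0 0.75;-0.04 -0.12 0 0 0.75;-0.05 -0.15 0 0 0.75;-0.05 -0.15 0 0 0.75'; python3 -c "
from m import *
from st import st
st(); T=save('top','pics/t13.png');S=save('side','pics/s13.png')
lt=labels('top',T); ls=labels('side',S)
print([a[0].round(1) for a in lt],[a[0].round(1) for a in ls])
for a in lt: 
  print([np.round(q,1) for q in cv2.minAreaRect(np.array([onz('top',x[0],.048)[:2]*1000 for x in a[1].astype(float)],np.float32))],[np.round(q,1) for q in cv2.minAreaRect(np.array([onz('top',x[0],.048)[:2]*1000 for x in a[2].astype(float)],np.float32))], cv2.boundingRect(a[2]))
  for b in ls:
    p,e=tri('top',a[0],'side',b[0])
    if e<.01: print('label',p.round(4),round(e,4))
c=S[270:350,300:365].astype(int); bl=(c[...,2]>c[...,0]+30); print([''.join('B' if bl[y,x] else 'w' if c[y,x].min()>120 else 'R' if c[y,x,0]>c[y,x,1]+50 else '.' for x in range(65)) for y in range(0,80,3)].__str__().replace(',','\n'))
"

```

```text
time: 34.2
position: [0.4421, 0.0865, 0.2163]
tool_rot: [3.135, 0.173, -0.001]
ft_force: [-0.0, 0.4, 0.6]
grip_width: 0.748
grip_force: 0.0
t 34.2 p [442.1  86.5 216.3] yaw 6.3 tilt [-0.    -0.002 -1.   ] F [-0.   0.4  0.6] w 65.1 gf 0.0
[array([375.3, 223. ]), array([411., 222.]), array([278.5, 209.5])] [array([351.5, 303.2]), array([321.8, 197.6])]
[array([ 624.5, -132.7]), array([28. , 48.2]), np.float64(89.0)] [array([ 623.5, -131.9]), array([43.4, 85.7]), np.float64(88.6)] (365, 204, 21, 40)
label [ 0.5975 -0.1177  0.2109] 0.0044
[array([ 625.2, -209.3]), array([25.8, 48.5]), np.float64(87.9)] [array([ 623.3, -207.2]), array([43.1, 88. ]), np.float64(88.0)] (400, 203, 21, 41)
label [ 0.623  -0.2087  0.0485] 0.0042
[array([658.3,  78.1]), array([50.4, 27.3]), np.float64(8.8)] [array([659.5,  77.6]), array([93.1, 47.4]), np.float64(8.3)] (266, 188, 27, 43)
label [0.6483 0.0714 0.1013] 0.0001
['wwwwwwwwwwwwwwwwwwwww.RRRRRRRRRRR..BBBBBBBBB.wwwwwwwBBBBBBBBB.B..'
 'wwww.RRRRRRRRR...BBBBBBBBB.wwwwwwwwwwwwwwwwwwwwwwwwwwBBBBBBBBBB..'
 'RRRRRRR....w...B.BBBBBBBBB.wwwwwwwwwwwwwwwwwwwwwwwww
[... 971 characters left out ...]
BBBBBBB.'
 'wwwwwww....RRRRRRRR.............B.BBBBBBBBBBBBBBBBBBBBBBBBBBBBBB.'
 'wwwwwwww....RRRRRRRR............B.BBBBBBBBBBBBBBBBBBBBBBBBBBBBBB.'
 'wwwwwwwww.....R.R.RRR...........B.BBBBBBBBBBBBBBBBBBBBBBBBBBBBBB.'
 'wwwwwwwwwwwwwwwwwww.RR..........B.BBBBBBBBBBBBBBBBBB...RRRRRRRRR.'
 'wwwwwwwwwwwwwwwwwwwwwRR.........B.BBB...RRRRRRRRRRRRRRRRRRRRRRRR.'
 '.w..wwwwwwwwwwwwwwwwww.RR.RRRRRRRRRRRRRRRRRRRRRRRRRRRRRRRRRRRRRRR'
 'w....wwwwwwwwwwwwwwwwwwwRRRRRRRRRRRRRRRRRRRRRRRRRRRRRRRRRRRRRRRRR'
 'www..wwwwwwwwwwwBBBwwwwwwwRRRRRRRRRRRRRRRRRRRRRRRRRRRRRRRRRRRRRRR'
 'wwwwww..wwwwwBBBBBBBwwwwwwwRRRRRRRRRRRRRRRRRRRRRRRRRRRRRRRRRRRRRR'
 'wwwwww..wwwwwwwBBBBBBBwwwwwwwRRRRRRRRRRRRRRRRRRRRRRRRRRRRRRRRRRRR']
```

Both cartridges in the tray are flat: their labels measure the full 48 mm, A's top is at 48 mm, and both are inside the walls. I hand in.

```bash
python3 -c "
from bench import ctrl, cams, readout
print(ctrl.close_job())"
```

```text
the job is handed in; nothing more can be done
None
```

I handed the job in at about 34 s: cartridges A and B rattle and lie flat in the red tray, and C is sound and rests on the green rack with its foot end against the lip; I don't have the verdict.

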